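# Line up the hand stamps by size

## Robot

A 6-joint arm with a two-finger parallel gripper is mounted at the origin on a cart in front of the work surface, level with it; the furniture and walls round the work are solid. World frame = base frame: x ahead of the robot, y to its left, z up, the work surface at z = 0. Lengths are in m, angles in rad, forces in N, time in s.
With the tool pointing down it reaches from about 0.4 to 0.825 m from the base axis. Payload 7 kg.
Tool frame: the origin (TCP) lies on the centre line of the jaws, within the pads' length; the fingertips stand 19 mm ahead of it and the grasp point (between the pads) is the TCP; z points along the fingers, y is the line along which they close (so a half turn about z gives the same grasp; the last joint's range is limited). The gripper opens to 88 mm and grips with 3 to 60 N. Pads are 19 mm wide; open, the fingers measure 130 mm over their backs; the gripper's body (78 mm by 193 mm) begins 47 mm behind the grasp point.
Start: joints at [-1.062, 0.359, 0.012, 0, -1.224, -0.288], TCP at [0.148, -0.659, 0.246] pointing down, gripper open.
Joint ranges: [-3.07, 3.07], [-1.43, 2.12], [-1.02, 1.25], [-3.03, 1.67], [-3.05, -0], [-3.03, 3.03]. Speed limits (rad/s): [2.39, 2.39, 3.01, 3.14, 3.14, 3.14].

## Interface

Orientations are given as [roll, pitch, yaw] about the fixed x, y, z axes, in that order (R = Rz(yaw) Ry(pitch) Rx(roll)).
In Python, from station import arm, imaging, models gives the robot as it stands.
- The arm moves only by the tool play_rows, never from a script. Its arguments are lists of equal length, an entry for each row: "travel": the shift along the tool's x, y, z in units of 25 mm (1.0 is 25 mm), a list of three; "twist": the turn about the tool's z in units of 0.15 rad (1.0 is 0.15 rad). A call has 1 to 8 rows; each row shifts and turns the commanded pose from where the row before left it, along the tool's axes as they then stand; what a row does not reach is not made up. A row lasts 1/8 s, in which the tool goes at most 62.5 mm and 10.7 degrees, less where a joint would pass 70% of its speed; a pose out of reach is approached as far as the arm can. A call with a number of a shift or a turn outside -1 to 1 is refused whole. A call with a gripper value outside its range is refused whole. "fingers" is the opening, from 0 (shut) to 1 (fully open), set as the call begins (left out, the last holds). The fingers move at their own pace and stop on an object; "newtons" is the grip in N (left out, the last holds). Time passes only in rows, so rows that do not move let the fingers close. It gives the time, the measured TCP pose, the force, the opening and the grip force at its end, in the units of the state.
- arm.get_state(): the state, without advancing time (a new reading comes with each control period).
- imaging.grab_frame(name): name is "side" or "top"; returns a dict with "pixels" (400x640x3 uint8, red, green, blue), "fx", "fy", "cx", "cy" (pixels), "R" (3x3) and "t" (3): a world point X has camera coordinates R X + t. Camera axes: x right, y down, z forward; pixel columns grow to the right and rows downward; lengths in m; the calibration is good to about 2 mm. A picture is of the moment at which its call begins. There is no depth.
- arm.job_done(): hands the job in; it is judged then, once.
Trained networks look in the newest picture that a camera, given by its name, has taken for a name from the list of things; names that differ only in an ending like _2 or _b are one class to them, and where a whole thing is asked for, a point or a joint stands for the part that bears it (a point fixed in the world has none). Each returns a list of dicts, best first, with "confidence" (0 to 1); they miss things now and then, are a little off and sometimes report something else, mostly with a low value. They report only what shows in the picture. A call takes as long as a camera call.
- models.boxes_of(name, camera): "extent" ([centre column, centre row, width, height] in pixels, round what is visible of it).
- models.silhouettes(name, camera): "pixels" (400x640 bool, what is visible of it) and "extent" ([centre column, centre row, width, height] in pixels, round what is visible of it).
The state is a dict: "t": time; "q": joint angles; "qd": joint speeds; "joint_efforts": joint torques, N m; "eef_pos": TCP position; "ee_rot": TCP orientation; "force": force on the tool from outside, world axes, zero at the start; "moment": the same for the moment, N m; "width": finger opening in m; "gripper_force": force on a finger pad.
Only numpy, scipy, OpenCV 4.12 (cv2) and the standard library are available. Lean on these libraries where they do the work, as an engineer would, in place of code of your own. Each camera call takes 0.05 s, during which the arm holds its last target. There are 200 camera calls.

## Task

Put the four wooden hand stamps back on the stand in order of size, each standing upright in the middle of its own cork mat, with the smallest on the mat nearest the ink pad and the largest at the far end. Do not knock any stamp over, and leave the ink pad where it is.

Things in the scene. Friction and masses are not known exactly. Their poses are not given: they have to be found in the camera images.
- stamp_1: the smallest of the four wooden hand stamps: a square wooden block 20 x 20 mm and 16 mm high with a rubber sole, and on its middle an upright round wooden handle 18 mm in diameter (19 mm at its foot) up to the stamp's total height of 52 mm. Loose, 30 g give or take, standing on the desk. Origin: centre of its underside; z up along the handle, x and y along the block's edges
- stamp_2: the second smallest of the four wooden hand stamps: a square wooden block 28 x 28 mm and 16 mm high with a rubber sole, and on its middle an upright round wooden handle 18 mm in diameter (19 mm at its foot) up to the stamp's total height of 62 mm. Loose, 45 g give or take, standing on the desk. Origin: centre of its underside; z up along the handle, x and y along the block's edges
- stamp_3: the second largest of the four wooden hand stamps: a square wooden block 36 x 36 mm and 16 mm high with a rubber sole, and on its middle an upright round wooden handle 18 mm in diameter (19 mm at its foot) up to the stamp's total height of 72 mm. Loose, 60 g give or take, standing on the desk. Origin: centre of its underside; z up along the handle, x and y along the block's edges
- stamp_4: the largest of the four wooden hand stamps: a square wooden block 44 x 44 mm and 16 mm high with a rubber sole, and on its middle an upright round wooden handle 18 mm in diameter (19 mm at its foot) up to the stamp's total height of 82 mm. Loose, 75 g give or take, standing on the desk. Origin: centre of its underside; z up along the handle, x and y along the block's edges
- mat_a: square cork mat 50 x 50 x 3 mm, fixed on the dark wooden stand, at the left end of the row (as seen from the robot); neighbouring mats are about 66 mm apart. Origin: centre of its underside, 10 mm above the desk (its top is 13 mm above the desk); y along the row to the left, x across it, away from the robot
- mat_b: square cork mat 50 x 50 x 3 mm, fixed on the dark wooden stand, second from the left; neighbouring mats are about 66 mm apart. Origin: centre of its underside, 10 mm above the desk (its top is 13 mm above the desk); y along the row to the left, x across it, away from the robot
- mat_c: square cork mat 50 x 50 x 3 mm, fixed on the dark wooden stand, third from the left; neighbouring mats are about 66 mm apart. Origin: centre of its underside, 10 mm above the desk (its top is 13 mm above the desk); y along the row to the left, x across it, away from the robot
- mat_d: square cork mat 50 x 50 x 3 mm, fixed on the dark wooden stand, at the right end of the row; neighbouring mats are about 66 mm apart. Origin: centre of its underside, 10 mm above the desk (its top is 13 mm above the desk); y along the row to the left, x across it, away from the robot
- stand: low dark wooden stand that carries the four mats in a row, fixed on the desk: 272 mm long, 84 mm deep, 10 mm high, with a rail along its back edge that is 22 mm high over the desk, its face about 40 mm behind the mats' centres. Origin: centre of its underside; y along the row to the left, x across it, away from the robot
- ink_pad: round closed ink pad, 66 mm in diameter (70 mm over hinge and catch), 19 mm high, black with a red top under a clear lid, standing on the desk just off the left or the right end of the stand, about 177 mm from the stand's middle; a blue and white eraser lies off the other end. Loose. Origin: centre of its underside, z up

How it is judged:
At the end, for the whole second after the job is handed in: Each stamp's centre is within 12 mm (horizontally) of the centre of its mat: smallest on the end mat beside the ink pad, then second smallest, second largest, and the largest on the far end mat; all four stand upright (within 0.1 rad) on their mats, at rest (((y of ink_pad in the frame of mat_a above 0 m and horizontal distance between stamp_1 and mat_a below 0.012 m and horizontal distance between stamp_2 and mat_b below 0.012 m and horizontal distance between stamp_3 and mat_c below 0.012 m and horizontal distance between stamp_4 and mat_d below 0.012 m) or (y of ink_pad in the frame of mat_a below 0 m and horizontal distance between stamp_1 and mat_d below 0.012 m and horizontal distance between stamp_2 and mat_c below 0.012 m and horizontal distance between stamp_3 and mat_b below 0.012 m and horizontal distance between stamp_4 and mat_a below 0.012 m)) and angle between each of stamp_1, stamp_2, stamp_3, stamp_4's own z axis and vertical below 0.1 rad and height (world z) of stamp_1 between 0.009 and 0.018 m and height (world z) of stamp_2 between 0.009 and 0.018 m and height (world z) of stamp_3 between 0.009 and 0.018 m and height (world z) of stamp_4 between 0.009 and 0.018 m and linear speed of each of stamp_1, stamp_2, stamp_3, stamp_4 below 0.02 m/s); the robot touches nothing.
It fails at once if a stamp is knocked over (angle between any of stamp_1, stamp_2, stamp_3, stamp_4's own z axis and vertical above 0.9 rad).
It fails at once if the ink pad is displaced by more than 20 mm (distance of ink_pad from where it was at the start of the episode above 0.02 m).
It also fails if it takes over 86 s, if anything falls off the work surface, if the arm or the gripper's body presses on something with over 40 N, if the wrist force passes 120 N, or if a joint passes its speed limit or range.

## Working session

There is one attempt and no reset: what is moved stays moved. The work goes in short steps, Python scripts to look and compute and a tool call to move; the robot and the scene stay as the last step left them, time stands still between calls to the robot, and variables do not carry over. Pictures are saved under pics/ and viewed, at most 14 in all, crops included, and the job is handed in when it is done.

Besides the shell and the picture viewer there is one more tool, called after "Request:" as name(argument=value, ...) on one line, values as JSON. play_rows: Moves the arm, as the interface text tells. Shifts and turns lie within -1 to 1; 1 stands for 25 mm of shift or 0.15 rad of turn. Its arguments: {"type":"object","properties":{"travel":{"type":"array","items":{"type":"array","items":{"type":"number"}}},"twist":{"type":"array","items":{"type":"number"}},"fingers":{"type":"number"},"newtons":{"type":"number"}},"required":["travel","twist"]}

```bash
mkdir -p pics; python3 - <<'E'
from station import arm, imaging, models
import cv2
s=arm.get_state();print(s['t'],s['eef_pos'],s['ee_rot'],s['width'])
for c in('top','side'):
    f=imaging.grab_frame(c);cv2.imwrite(f'pics/{c}0.png',f['pixels'][:,:,::-1])
    print(c,f['fx'],f['fy'],f['cx'],f['cy'],f['R'],f['t'])
    for n in('stamp_1','mat_a','ink_pad','stand'):
        for d in models.boxes_of(n,c): print(n,round(d['confidence'],2),[round(float(x),1) for x in d['extent']])
E
```

```text
0.0 [ 0.14769471 -0.65818285  0.24461991] [ 3.13995238e+00 -1.42643751e-04 -2.92093620e+00] 0.08780685774745223
top 399.0931869857766 399.0931869857766 324.7864373213144 202.75407764945493 [[-0.02158118 -0.99971656  0.01005249]
 [-0.9818      0.01929461 -0.18893511]
 [ 0.1886876  -0.01394698 -0.98193812]] [0.18579709 0.48437718 0.78666111]
stamp_1 0.71 [361.0, 229.9, 25.7, 24.9]
stamp_1 0.7 [323.4, 244.3, 21.7, 21.8]
stamp_1 0.67 [254.3, 265.8, 16.3, 11.7]
mat_a 0.87 [355.3, 176.8, 26.4, 25.7]
mat_a 0.78 [295.1, 195.6, 25.4, 29.9]
mat_a 0.68 [268.6, 202.9, 25.1, 27.1]
mat_a 0.65 [325.9, 186.9, 23.6, 25.8]
ink_pad 0.66 [387.7, 165.9, 29.4, 29.3]
stand 0.78 [309.6, 186.4, 135.6, 75.7]
side 499.7427009796973 499.7427009796973 326.1787979826832 195.90898954200432 [[-0.99967037 -0.00628462 -0.02489295]
 [ 0.01771871  0.53277741 -0.8460699 ]
 [ 0.01857963 -0.84623208 -0.53249044]] [ 0.47499592 -0.06875415  1.13115243]
stamp_1 0.91 [392.2, 248.0, 17.2, 35.0]
stamp_1 0.9 [361.1, 197.0, 22.2, 40.4]
stamp_1 0.81 [368.4, 224.7, 16.6, 24.6]
stamp_1 0.6 [344.0, 178.3, 16.3, 34.8]
mat_a 0.91 [314.4, 245.2, 35.9, 21.5]
mat_a 0.9 [290.1, 187.3, 30.1, 14.0]
mat_a 0.71 [297.5, 203.6, 25.6, 15.9]
mat_a 0.58 [307.2, 226.4, 26.9, 20.3]
ink_pad 0.93 [278.4, 173.6, 32.2, 18.1]
ink_pad 0.59 [287.0, 189.5, 30.7, 12.4]
stand 0.6 [300.8, 225.4, 80.4, 86.5]
```

View pics/top0.png

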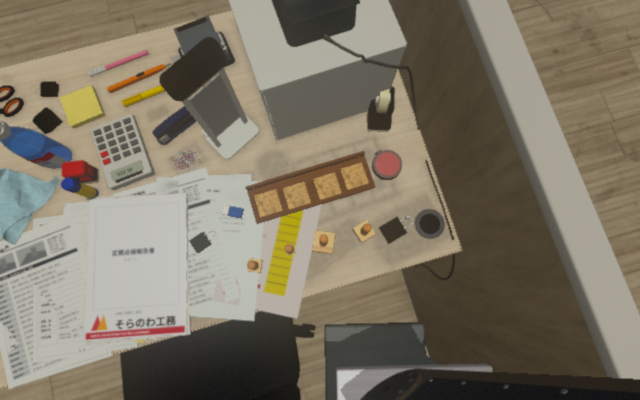

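View pics/side0.png

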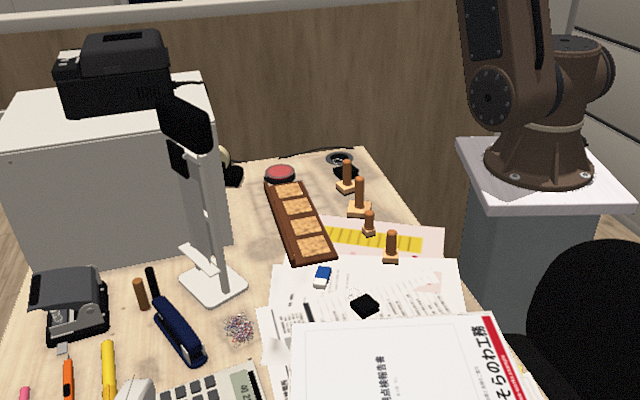

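The ink pad (top 388,166) is off the right end, so the smallest stamp goes on mat_d. The stamps stand at about top (364,230), (323,242), (290,250) and (254,266). I'll zoom in to locate them more accurately.

```bash
cat > h.py <<'E'
import numpy as np,cv2
from station import arm,imaging,models
def ray(f,u,v,z):
    d=f['R'].T@np.array([(u-f['cx'])/f['fx'],(v-f['cy'])/f['fy'],1]);c=-f['R'].T@f['t']
    return (c+d*(z-c[2])/d[2])
def proj(f,X):
    p=f['R']@np.asarray(X,float)+f['t'];return np.array([f['fx']*p[0]/p[2]+f['cx'],f['fy']*p[1]/p[2]+f['cy']])
def crop(f,name,x0,y0,w,h,k):
    im=cv2.resize(f['pixels'][y0:y0+h,x0:x0+w,::-1],None,fx=k,fy=k,interpolation=cv2.INTER_CUBIC)
    for x in range((x0//10+1)*10,x0+w,10): cv2.putText(im,str(x),((x-x0)*k,10),0,.35,(255,0,0));cv2.line(im,((x-x0)*k,12),((x-x0)*k,18),(255,0,0))
    for y in range((y0//10+1)*10,y0+h,10): cv2.putText(im,str(y),(0,(y-y0)*k),0,.35,(255,0,0));cv2.line(im,(25,(y-y0)*k),(32,(y-y0)*k),(255,0,0))
    cv2.imwrite('pics/'+name,im)
E
python3 - <<'E'
from h import *
f=imaging.grab_frame('top');crop(f,'t1.png',240,145,158,120+10,5)
g=imaging.grab_frame('side');crop(g,'s1.png',260,150,150,118,5)
for n in('mat_a','stamp_1','ink_pad','stand'):
    for d in models.silhouettes(n,'top'):
        m=d['pixels'];(c,s,a)=cv2.minAreaRect(np.argwhere(m)[:,::-1].astype(np.float32))
        cm=np.argwhere(m).mean(0)[::-1]; print(n,round(d['confidence'],2),'rect',np.round(c,1),np.round(s,1),'cm',np.round(cm,1),'w13',np.round(ray(f,*cm,.013),4))
    for d in models.silhouettes(n,'side'):
        m=d['pixels'];cm=np.argwhere(m).mean(0)[::-1];print(' side',n,round(d['confidence'],2),np.round(cm,1),np.round(ray(g,*cm,.013),4))
E
```

```text
mat_a 0.92 rect [295.8 194.8] [22.1 22.5] cm [295.7 194.6] w13 [0.5136 0.2381 0.013 ]
mat_a 0.82 rect [267.6 202.8] [24.  24.7] cm [267.6 202.5] w13 [0.4973 0.2989 0.013 ]
mat_a 0.65 rect [326.6 185.1] [22.3 23.1] cm [326.7 185. ] w13 [0.5337 0.1702 0.013 ]
mat_a 0.65 rect [353.7 175.6] [22.5 22.5] cm [353.6 175.5] w13 [0.5541 0.1106 0.013 ]
 side mat_a 0.79 [288.5 189.9] [0.5528 0.1079 0.013 ]
 side mat_a 0.76 [305.7 225.4] [0.5117 0.2361 0.013 ]
 side mat_a 0.69 [297. 206.] [0.5316 0.1695 0.013 ]
 side mat_a 0.65 [312.6 245.6] [0.4969 0.2978 0.013 ]
stamp_1 0.85 rect [322.9 241.3] [20.8 21.4] cm [322.8 241.2] w13 [0.4112 0.1814 0.013 ]
stamp_1 0.67 rect [254.  264.5] [13. 14.] cm [253.9 264.8] w13 [0.3646 0.3269 0.013 ]
stamp_1 0.62 rect [326.7 185.6] [21.8 21.2] cm [326.8 185.3] w13 [0.5329 0.1701 0.013 ]
stamp_1 0.56 rect [363.4 230. ] [16.5 17. ] cm [363.2 230.1] w13 [0.4331 0.0943 0.013 ]
stamp_1 0.55 rect [288.8 248.6] [9.8 8.9] cm [288.9 248.7] w13 [0.3968 0.2534 0.013 ]
 side stamp_1 0.8 [346.2 179.2] [0.4314 0.0678 0.013 ]
 side stamp_1 0.73 [358.4 200.8] [0.4093 0.1543 0.013 ]
 side stamp_1 0.72 [368.5 223.6] [0.3943 0.2337 0.013 ]
 side stamp_1 0.69 [390.6 248.7] [0.3608 0.31   0.013 ]
ink_pad 0.88 rect [386.5 164. ] [30. 29.] cm [386.2 164.1] w13 [0.5787 0.0377 0.013 ]
ink_pad 0.47 rect [363.6 230.6] [17.1 17.3] cm [363.7 230.6] w13 [0.4321 0.0933 0.013 ]
 side ink_pad 0.97 [279.8 173.5] [0.5769 0.0376 0.013 ]
stand 0.6 rect [309.4 186.7] [ 40.7 124.6] cm [308.7 184.9] w13 [0.5348 0.2096 0.013 ]
 side stand 0.79 [297.7 228.2] [0.5261 0.2447 0.013 ]
```

View pics/t1.png

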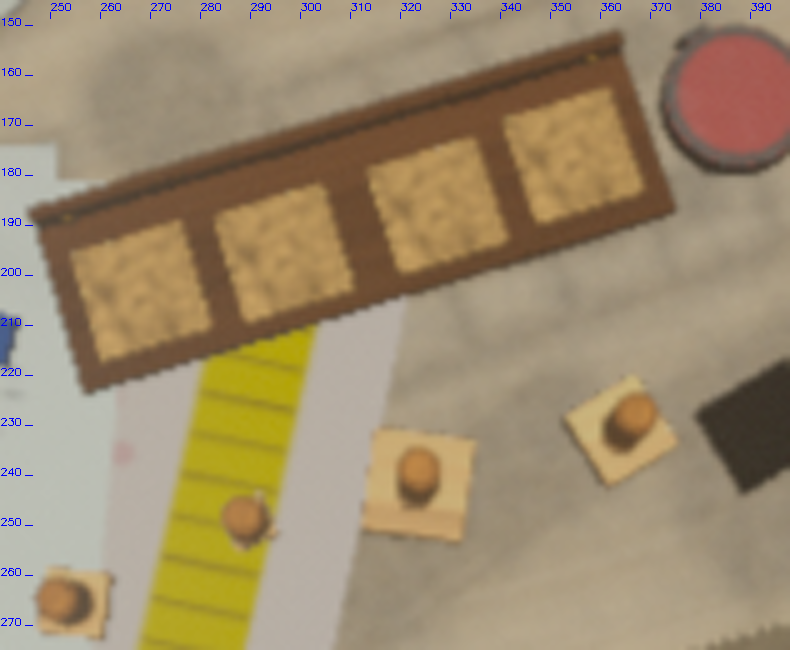

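View pics/s1.png

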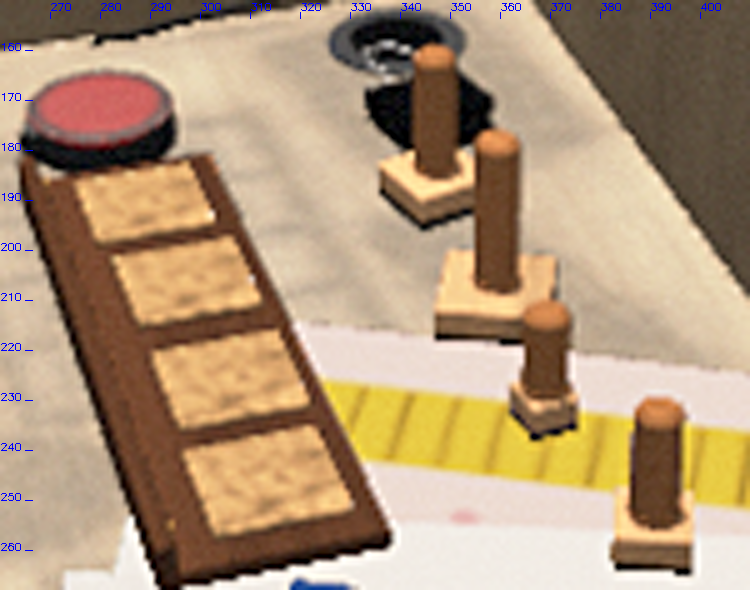

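Side and top agree: the blocks are stamp_4 at top (324,242), stamp_3 at (364,231), stamp_1 at (289,248) and stamp_2 at (255,265). Before moving I need to check where the partition on the right lies, because the arm starts at y=-0.66.

```bash
python3 - <<'E'
from h import *
from scipy.optimize import least_squares
f=imaging.grab_frame('top');g=imaging.grab_frame('side')
im=np.vstack([cv2.resize(f['pixels'][240:400,330:640],None,fx=2,fy=2),cv2.resize(g['pixels'][0:130,330:640],None,fx=2,fy=2)])
cv2.imwrite('pics/wall.png',im[:,:,::-1])
print('tcp',proj(f,arm.get_state()['eef_pos']),proj(g,arm.get_state()['eef_pos']))
def tri(u,w,z=None):
    r=least_squares(lambda X:np.r_[proj(f,X)-u,proj(g,X)-w],[.4,.2,.05]);return np.round(r.x,4),np.round(r.fun,1)
o=.4
for n,h,t,b,s in[(4,.082,(419,468),(419,484),(498,140)),(3,.072,(636,412),(621,430),(434,55)),(2,.062,(63,598),(77,603),(660,407)),(1,.052,(244,513),None,(547,312))]:
    T=np.array(t)/5+[240-o,145-o];S=np.array(s)/5+[260-o,150-o]
    print(n,'top',np.round(ray(f,*T,h),4),'blk',b and np.round(ray(f,*(np.array(b)/5+[240-o,145-o]),.012),4),'side',np.round(ray(g,*S,h-.002),4),tri(T,S))
for p in[(420,60),(460,250),(380,265),(275,138),(405,90)]:print(p,np.round(ray(f,*p,0),3))
# wall top line: plane from top-view edge, plane from side-view edge
def plane(c,p,q):
    C=-c['R'].T@c['t'];a=ray(c,*p,-1)-C;b=ray(c,*q,-1)-C;n=np.cross(a,b);n/=np.linalg.norm(n);return n,n@C
n1,d1=plane(f,(450,0),(600,400))
n2,d2=plane(g,(0,33),(450,10))
for x in(0,.15,.3,.5,.7):
    print('strip',x,np.linalg.solve([[n1[1],n1[2]],[n2[1],n2[2]]],[d1-n1[0]*x,d2-n2[0]*x]))
E
```

```text
tcp [902.60117342 394.66039224] [430.34220622  -4.18730094]
4 top [0.4105 0.1805 0.082 ] blk [0.4108 0.1801 0.012 ] side [0.4095 0.1774 0.08  ] (array([0.4101, 0.1806, 0.0819]), array([-0. ,  0.2, -0.2, -0. ]))
3 top [0.4321 0.0934 0.072 ] blk [0.4321 0.093  0.012 ] side [0.4313 0.0898 0.07  ] (array([0.4317, 0.0934, 0.072 ]), array([-0. ,  0.2, -0.2, -0. ]))
2 top [0.3639 0.3223 0.062 ] blk [0.3637 0.3249 0.012 ] side [0.3625 0.3221 0.06  ] (array([0.3632, 0.3227, 0.0605]), array([-0.1,  0.4, -0.3, -0. ]))
1 top [0.3968 0.2514 0.052 ] blk None side [0.3951 0.2497 0.05  ] (array([0.396 , 0.2515, 0.0513]), array([-0. ,  0.4, -0.4, -0. ]))
(420, 60) [ 0.837 -0.058  0.   ]
(460, 250) [ 0.387 -0.114  0.   ]
(380, 265) [0.359 0.06  0.   ]
(275, 138) [0.649 0.285 0.   ]
(405, 90) [ 0.761 -0.018  0.   ]
strip 0 [-0.21959165  0.30023456]
strip 0.15 [-0.17894447  0.30531557]
strip 0.3 [-0.13829729  0.31039658]
strip 0.5 [-0.08410105  0.31717126]
strip 0.7 [-0.02990481  0.32394594]
```

View pics/wall.png

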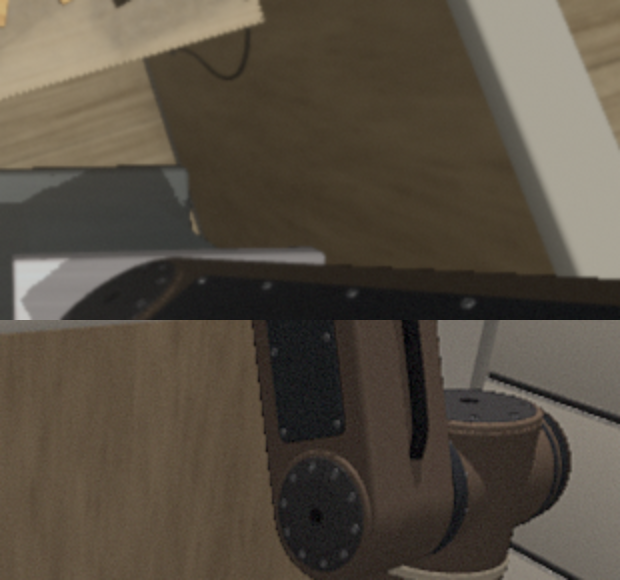

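The partition top is at z≈0.31, around y≈-0.1 to -0.2, and the arm starts behind it. I'll raise to z≈0.42, cross over, then come down.

```bash
cat > d.py <<'E'
# usage: d.py x y z [x y z ...] -> tool-frame deltas in units between successive waypoints
import sys;from h import *
from scipy.spatial.transform import Rotation as Ro
s=arm.get_state();R=Ro.from_euler('xyz',s['ee_rot']).as_matrix();p=np.array(s['eef_pos'])
print(round(s['t'],2),np.round(p,4),np.round(s['ee_rot'],3),round(s['width'],4))
for w in np.array(sys.argv[1:],float).reshape(-1,3):
    u=R.T@(w-p)/.025;print(w,np.round(u,2),'rows>=',int(np.ceil(abs(u).max())));p=w
E
python3 d.py .148 -.659 .43 .40 -.35 .43 .45 -.05 .43 .41 .18 .25 .41 .18 .06
```

```text
1.1 [ 0.1478 -0.6586  0.2456] [-3.142  0.    -2.921] 0.0876
[ 0.148 -0.659  0.43 ] [-0.   -0.02 -7.38] rows>= 8
[ 0.4  -0.35  0.43] [-12.54   9.85  -0.  ] rows>= 13
[ 0.45 -0.05  0.43] [-4.58 11.27 -0.  ] rows>= 12
[0.41 0.18 0.25] [-0.45  9.33  7.2 ] rows>= 10
[0.41 0.18 0.06] [0.  0.  7.6] rows>= 8
```

Request:
play_rows(travel=[[0,0,-1],[0,0,-1],[0,0,-1],[0,0,-1],[0,0,-1],[0,0,-1],[0,0,-1],[0,0,-0.4]], twist=[0,0,0,0,0,0,0,-0.47], fingers=0.57, newtons=15)

```text
t: 2.1
eef_pos: [0.1478, -0.6589, 0.4325]
ee_rot: [-3.139, 0.0, -2.849]
force: [0.3, -0.3, 0.6]
width: 0.05
gripper_force: 0.0
```

```bash
python3 d.py .40 -.35 .43 .45 -.05 .43 .41 .18 .25 .41 .18 .06
```

```text
2.1 [ 0.1478 -0.6589  0.4325] [-3.139  0.    -2.849] 0.05
[ 0.4  -0.35  0.43] [-13.22   8.92   0.08] rows>= 14
[ 0.45 -0.05  0.43] [-5.38 10.91 -0.03] rows>= 11
[0.41 0.18 0.25] [-1.12  9.29  7.18] rows>= 10
[0.41 0.18 0.06] [0.   0.02 7.6 ] rows>= 8
```

Request:
play_rows(travel=[[-1,0.67,0],[-1,0.67,0],[-1,0.67,0],[-1,0.67,0],[-1,0.67,0],[-1,0.67,0],[-1,0.67,0],[-1,0.67,0]], twist=[0,0,0,0,0,0,0,0])

```text
t: 3.1
eef_pos: [0.3014, -0.472, 0.4307]
ee_rot: [-3.141, 0.0, -2.85]
force: [0.4, -1.0, -0.1]
width: 0.0496
gripper_force: 0.0
```

Request:
play_rows(travel=[[-1,0.67,0],[-1,0.67,0],[-1,0.67,0],[-1,0.67,0],[-1,0.67,0],[-0.5,1,0],[-0.5,1,0],[-0.5,1,0]], twist=[0,0,0,0,0,0,0,0])

```text
t: 4.1
eef_pos: [0.411, -0.2732, 0.4307]
ee_rot: [-3.141, 0.0, -2.85]
force: [0.4, -0.1, 0.4]
width: 0.05
gripper_force: 0.0
```

Request:
play_rows(travel=[[-0.5,1,0],[-0.5,1,0],[-0.5,1,0],[-0.5,1,0],[-0.5,1,0],[-0.5,1,0],[-0.5,1,0],[-0.5,1,0]], twist=[0,0,0,0,0,0,0,0])

```text
t: 5.1
eef_pos: [0.4492, -0.0529, 0.4308]
ee_rot: [3.142, 0.001, -2.85]
force: [0.9, 0.1, -0.5]
width: 0.0498
gripper_force: 0.0
```

```bash
python3 d.py .41 .18 .15 .41 .18 .06
```

```text
5.1 [ 0.4492 -0.0529  0.4308] [ 3.142e+00  1.000e-03 -2.850e+00] 0.0498
[0.41 0.18 0.15] [-1.17  9.37 11.23] rows>= 12
[0.41 0.18 0.06] [ 0.  -0.   3.6] rows>= 4
```

Request:
play_rows(travel=[[-0.14,1,0],[-0.14,1,0],[-0.14,1,0.5],[-0.14,1,0.7],[-0.14,1,1],[-0.14,1,1],[-0.14,1,1],[-0.14,1,1]], twist=[0,0,0,0,0,0,0,0])

```text
t: 6.1
eef_pos: [0.4184, 0.1466, 0.3001]
ee_rot: [3.141, 0.001, -2.85]
force: [0.6, 0.1, 0.2]
width: 0.0499
gripper_force: 0.0
```

Request:
play_rows(travel=[[-0.05,1,1],[0,0.37,1],[0,0,1],[0,0,1],[0,0,1],[0,0,0]], twist=[0,0,0,0,0,0])

```text
t: 6.85
eef_pos: [0.4092, 0.1782, 0.1744]
ee_rot: [-3.14, -0.003, -2.85]
force: [0.7, -0.8, 1.1]
width: 0.0498
gripper_force: 0.0
```

```bash
python3 d.py .4105 .1805 .06; python3 - <<'E'
from h import *
f=imaging.grab_frame('top');g=imaging.grab_frame('side')
im=np.vstack([cv2.resize(f['pixels'][180:290,230:400],None,fx=4,fy=4)[:300],cv2.resize(g['pixels'][100:200,280:450],None,fx=4,fy=4)[:300]])
cv2.imwrite('pics/a.png',im[:,:,::-1])
E
```

```text
6.85 [0.4092 0.1782 0.1744] [-3.14e+00 -3.00e-03 -2.85e+00] 0.0498
[0.4105 0.1805 0.06  ] [-0.09  0.08  4.58] rows>= 5
```

View pics/a.png

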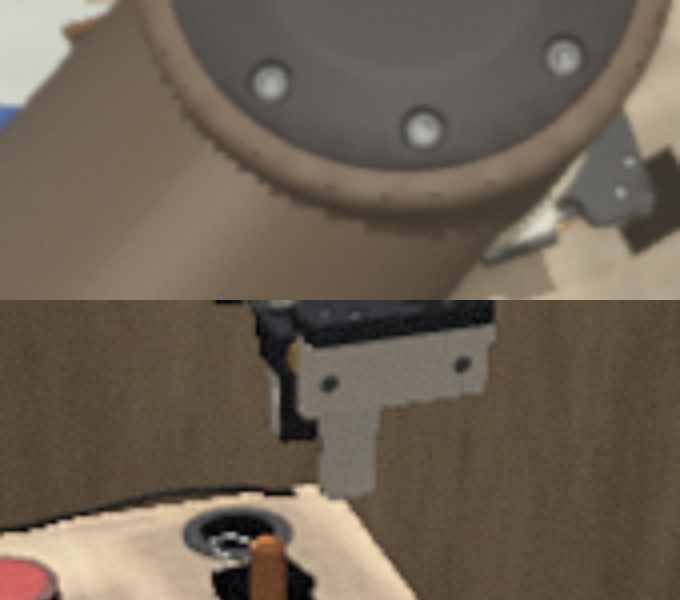

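The finger (side ~347,440 in the crop) hangs over the stamp_4 line, while the arm hides the top view. I'll descend onto stamp_4.

Request:
play_rows(travel=[[-0.09,0.08,1],[0,0,1],[0,0,1],[0,0,0.9],[0,0,0.5],[0,0,0],[0,0,0]], twist=[0,0,0,0,0,0,0])

```text
t: 7.82
eef_pos: [0.4122, 0.1821, 0.0665]
ee_rot: [3.141, 0.001, -2.85]
force: [-0.0, -0.2, 1.1]
width: 0.0497
gripper_force: 0.0
```

Request:
play_rows(travel=[[0,0,0],[0,0,0],[0,0,0],[0,0,0]], twist=[0,0,0,0], fingers=0)

```text
t: 8.32
eef_pos: [0.4116, 0.1816, 0.0656]
ee_rot: [3.142, 0.0, -2.85]
force: [0.2, -0.2, -0.2]
width: 0.0179
gripper_force: 15.0
```

```bash
python3 d.py .4105 .1805 .17 .4971 .2985 .17 .4971 .2985 .076 ; python3 - <<'E'
from h import *
g=imaging.grab_frame('side')
cv2.imwrite('pics/b.png',cv2.resize(g['pixels'][130:270,260:430],None,fx=4,fy=4)[:,:,::-1])
E
```

```text
8.32 [0.4116 0.1816 0.0656] [ 3.142  0.    -2.85 ] 0.0179
[0.4105 0.1805 0.17  ] [ 0.06 -0.03 -4.17] rows>= 5
[0.4971 0.2985 0.17  ] [-4.67  3.53  0.  ] rows>= 5
[0.4971 0.2985 0.076 ] [ 0.   -0.    3.76] rows>= 4
```

View pics/b.png

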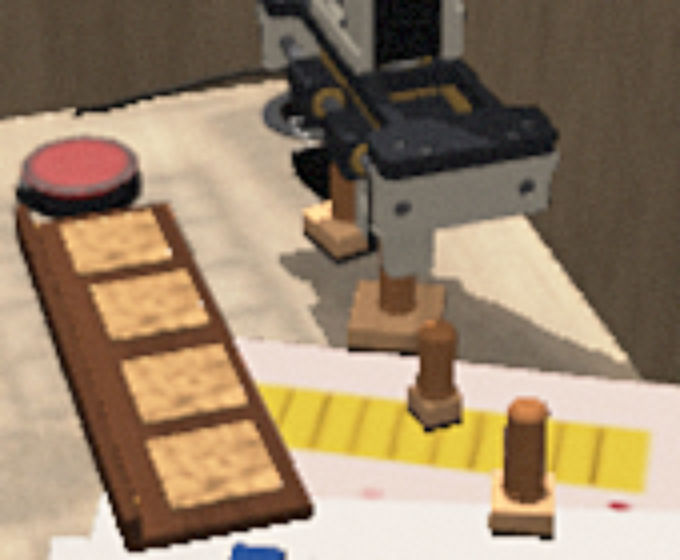

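Stamp_4 is held at its handle (width 17.9 mm). Next I lift it and carry it to mat_a.

Request:
play_rows(travel=[[0,0,-0.5],[0,0,-1],[0,0,-1],[0,0,-1],[0,0,-0.7],[-0.6,0.45,0],[-1,0.75,0],[-1,0.75,0]], twist=[0,0,0,0,0,0,0,0])

```text
t: 9.38
eef_pos: [0.4607, 0.2481, 0.1703]
ee_rot: [-3.142, -0.0, -2.85]
force: [0.2, -0.2, -0.2]
width: 0.0178
gripper_force: 15.0
```

Request:
play_rows(travel=[[-1,0.75,0],[-0.7,0.55,0],[-0.3,0.2,0],[0,0,0],[0,0,0]], twist=[0,0,0,0,0])

```text
t: 10.0
eef_pos: [0.4965, 0.2966, 0.1704]
ee_rot: [-3.141, -0.001, -2.851]
force: [-0.0, 0.3, -0.7]
width: 0.0178
gripper_force: 15.0
```

```bash
python3 d.py .4957 .2985 .17 .4957 .2985 .0795
```

```text
10.0 [0.4965 0.2966 0.1704] [-3.141e+00 -1.000e-03 -2.851e+00] 0.0178
[0.4957 0.2985 0.17  ] [0.01 0.08 0.02] rows>= 1
[0.4957 0.2985 0.0795] [-0.    0.    3.62] rows>= 4
```

Request:
play_rows(travel=[[0,0.08,1],[0,0,1],[0,0,0.9],[0,0,0.4],[0,0,0.2],[0,0,0.1],[0,0,0.06],[0,0,0]], twist=[0,0,0,0,0,0,0,0])

```text
t: 11.0
eef_pos: [0.4966, 0.2993, 0.0794]
ee_rot: [3.141, 0.001, -2.85]
force: [-0.3, -0.6, -0.4]
width: 0.018
gripper_force: 15.0
```

```bash
python3 d.py; python3 - <<'E'
from h import *
g=imaging.grab_frame('side')
cv2.imwrite('pics/c.png',cv2.resize(g['pixels'][130:270,260:430],None,fx=4,fy=4)[:,:,::-1])
E
```

```text
11.0 [0.4966 0.2993 0.0794] [ 3.141e+00  1.000e-03 -2.850e+00] 0.018
```

View pics/c.png

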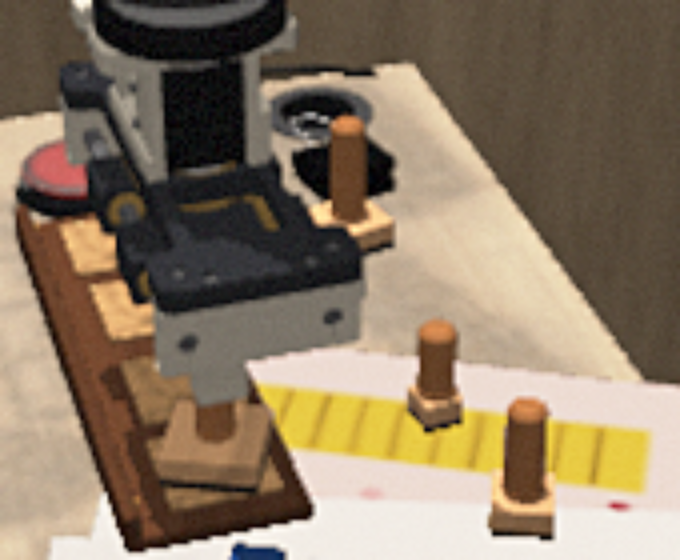

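Stamp_4 hovers over mat_a, with the block at about (215,445) in the crop. I'll lower slightly and release.

Request:
play_rows(travel=[[0,0,0.05],[0,0,0]], twist=[0,0])

```text
t: 11.3
eef_pos: [0.4967, 0.2993, 0.0786]
ee_rot: [3.141, 0.001, -2.85]
force: [-1.2, -0.8, 4.3]
width: 0.0178
gripper_force: 15.0
```

Request:
play_rows(travel=[[0,0,0],[0,0,0],[0,0,0],[0,0,-0.5],[0,0,-1],[0,0,-1],[0,0,-1],[0,0,0]], twist=[0,0,0,0,0,0,0,0], fingers=0.5)

```text
t: 12.3
eef_pos: [0.4975, 0.3001, 0.1684]
ee_rot: [3.139, 0.004, -2.85]
force: [0.3, 0.0, -0.9]
width: 0.0436
gripper_force: 0.0
```

```bash
python3 d.py .432 .0933 .165 .432 .0933 .056
```

```text
12.3 [0.4975 0.3001 0.1684] [ 3.139  0.004 -2.85 ] 0.0436
[0.432  0.0933 0.165 ] [ 4.89 -7.17  0.1 ] rows>= 8
[0.432  0.0933 0.056 ] [ 0.02 -0.01  4.36] rows>= 5
```

Request:
play_rows(travel=[[0.6,-0.9,0],[0.68,-1,0],[0.68,-1,0],[0.68,-1,0],[0.68,-1,0],[0.68,-1,0],[0.6,-0.9,0],[0.27,-0.37,0]], twist=[0,0,0,0,0,0,0,0])

```text
t: 13.3
eef_pos: [0.4307, 0.0907, 0.1654]
ee_rot: [3.141, 0.0, -2.851]
force: [-0.2, -0.5, 0.6]
width: 0.0436
gripper_force: 0.0
```

Request:
play_rows(travel=[[0,0,0.5],[0,0,1],[0,0,0.5],[0,0,0]], twist=[0,0,0,0])

```text
t: 13.8
eef_pos: [0.4309, 0.0924, 0.1142]
ee_rot: [-3.141, -0.003, -2.85]
force: [-0.1, 0.2, 0.3]
width: 0.044
gripper_force: 0.0
```

```bash
python3 d.py .432 .0933 .056;python3 - <<'E'
from h import *
g=imaging.grab_frame('side')
cv2.imwrite('pics/e.png',cv2.resize(g['pixels'][110:270,260:430],None,fx=3,fy=3)[:,:,::-1])
E
```

```text
13.8 [0.4309 0.0924 0.1142] [-3.141e+00 -3.000e-03 -2.850e+00] 0.044
[0.432  0.0933 0.056 ] [-0.06  0.02  2.33] rows>= 3
```

View pics/e.png

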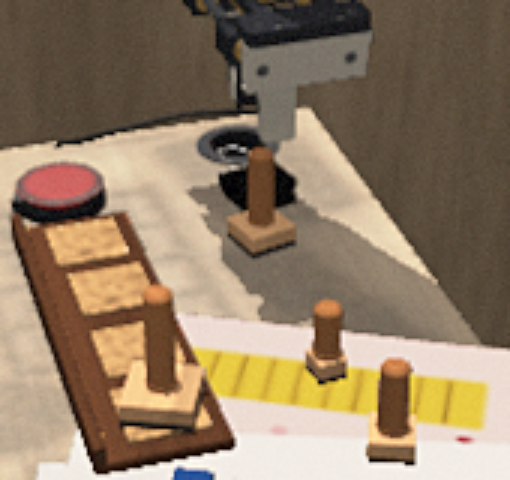

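Stamp_4 stands upright on mat_a (160,390 in the crop), and the open fingers are over stamp_3.

Request:
play_rows(travel=[[-0.05,0.02,0.8],[0,0,0.9],[0,0,0.6],[0,0,0],[0,0,0]], twist=[0,0,0,0,0])

```text
t: 14.48
eef_pos: [0.433, 0.0938, 0.0586]
ee_rot: [3.141, 0.001, -2.85]
force: [0.2, 0.5, 0.3]
width: 0.0435
gripper_force: 0.0
```

Request:
play_rows(travel=[[0,0,0],[0,0,0],[0,0,0],[0,0,0]], twist=[0,0,0,0], fingers=0)

```text
t: 14.98
eef_pos: [0.4325, 0.0934, 0.0581]
ee_rot: [3.141, 0.0, -2.85]
force: [-0.7, 0.2, 3.4]
width: 0.0179
gripper_force: 15.0
```

```bash
python3 d.py .432 .0933 .18 .5146 .2353 .18 .5146 .2353 .072
```

```text
14.97 [0.4325 0.0934 0.0581] [ 3.141  0.    -2.85 ] 0.0179
[0.432  0.0933 0.18  ] [ 0.02  0.   -4.88] rows>= 5
[0.5146 0.2353 0.18  ] [-4.8   4.49  0.  ] rows>= 5
[0.5146 0.2353 0.072 ] [ 0.   -0.    4.32] rows>= 5
```

Request:
play_rows(travel=[[0,0,-0.5],[0,0,-1],[0,0,-1],[0,0,-1],[0,0,-1],[-0.3,0.3,-0.4],[-1,0.93,0],[-1,0.93,0]], twist=[0,0,0,0,0,0,0,0])

```text
t: 15.98
eef_pos: [0.4724, 0.1627, 0.1804]
ee_rot: [3.141, 0.0, -2.851]
force: [-0.0, -0.6, -0.4]
width: 0.0179
gripper_force: 15.0
```

Request:
play_rows(travel=[[-1,0.93,0],[-0.9,0.84,0],[-0.6,0.56,0],[0,0,0],[0,0,0]], twist=[0,0,0,0,0])

```text
t: 16.6
eef_pos: [0.5146, 0.2348, 0.1799]
ee_rot: [-3.141, -0.001, -2.85]
force: [1.0, 0.1, -1.5]
width: 0.018
gripper_force: 15.0
```

```bash
python3 d.py .5146 .2353 .18 .5146 .2353 .0711
```

```text
16.6 [0.5146 0.2348 0.1799] [-3.141e+00 -1.000e-03 -2.850e+00] 0.018
[0.5146 0.2353 0.18  ] [-0.01  0.02 -0.  ] rows>= 1
[0.5146 0.2353 0.0711] [-0.    0.    4.36] rows>= 5
```

Request:
play_rows(travel=[[0,0,1],[0,0,1],[0,0,1],[0,0,0.7],[0,0,0.35],[0,0,0.2],[0,0,0.12],[0,0,0]], twist=[0,0,0,0,0,0,0,0])

```text
t: 17.6
eef_pos: [0.5152, 0.2354, 0.0714]
ee_rot: [3.141, 0.0, -2.85]
force: [-0.3, 0.6, -1.0]
width: 0.0181
gripper_force: 15.0
```

Request:
play_rows(travel=[[0,0,0],[0,0,0],[0,0,0],[0,0,-0.5],[0,0,-1],[0,0,-1],[0,0,-1],[0,0,-0.5]], twist=[0,0,0,0,0,0,0,0], fingers=0.5)

```text
t: 18.6
eef_pos: [0.5156, 0.2357, 0.1733]
ee_rot: [3.141, 0.003, -2.85]
force: [-0.0, -0.3, -0.1]
width: 0.0437
gripper_force: 0.0
```

```bash
python3 d.py .3637 .323 .17 .3637 .323 .047
```

```text
18.6 [0.5156 0.2357 0.1733] [ 3.141e+00  3.000e-03 -2.850e+00] 0.0437
[0.3637 0.323  0.17  ] [4.82 5.09 0.13] rows>= 6
[0.3637 0.323  0.047 ] [ 0.01 -0.01  4.92] rows>= 5
```

Request:
play_rows(travel=[[0.9,0.95,0],[0.94,1,0],[0.94,1,0],[0.94,1,0],[0.8,0.84,0],[0.3,0.3,0],[0,0,1],[0,0,0.8]], twist=[0,0,0,0,0,0,0,0])

```text
t: 19.6
eef_pos: [0.3631, 0.3225, 0.1255]
ee_rot: [3.141, 0.0, -2.85]
force: [0.2, -0.4, -0.1]
width: 0.0441
gripper_force: 0.0
```

Request:
play_rows(travel=[[0,0,0.6],[0,0,0],[0,0,0]], twist=[0,0,0])

```text
t: 19.98
eef_pos: [0.3635, 0.3227, 0.1116]
ee_rot: [3.141, 0.0, -2.85]
force: [-0.0, 0.3, 0.2]
width: 0.0443
gripper_force: 0.0
```

```bash
python3 d.py .3637 .323 .047;python3 - <<'E'
from h import *
f=imaging.grab_frame('top');g=imaging.grab_frame('side')
cv2.imwrite('pics/g.png',np.hstack([cv2.resize(f['pixels'][145:275,230:380],None,fx=3,fy=3)[:390,:450],cv2.resize(g['pixels'][150:280,300:415],None,fx=3,fy=3)[:390]])[:,:,::-1])
E
```

```text
19.98 [0.3635 0.3227 0.1116] [ 3.141  0.    -2.85 ] 0.0443
[0.3637 0.323  0.047 ] [-0.01  0.01  2.58] rows>= 3
```

View pics/g.png

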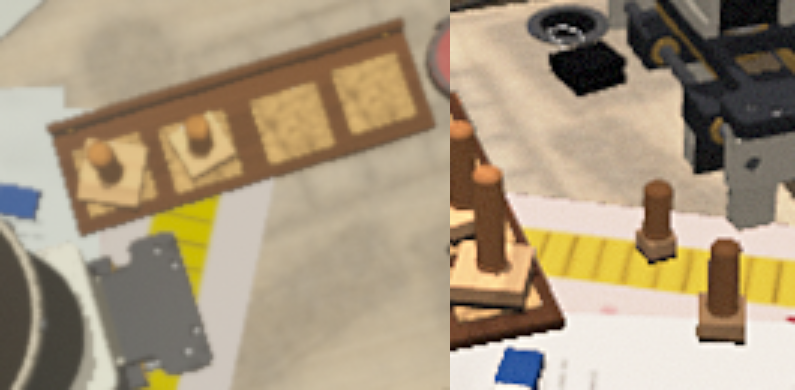

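Both placed stamps look centred on their mats: stamp_4 at (113,175) and stamp_3 at (202,147) in the crop. The gripper is over stamp_2, so I'll pick it.

Request:
play_rows(travel=[[0,0.01,0.8],[0,0,0.9],[0,0,0.6],[0,0,0.2],[0,0,0],[0,0,0]], twist=[0,0,0,0,0,0])

```text
t: 20.82
eef_pos: [0.3633, 0.3233, 0.0493]
ee_rot: [3.141, 0.001, -2.85]
force: [1.0, 0.6, 0.9]
width: 0.0438
gripper_force: 0.0
```

Request:
play_rows(travel=[[0,0,0],[0,0,0],[0,0,0],[0,0,0]], twist=[0,0,0,0], fingers=0)

```text
t: 21.32
eef_pos: [0.3631, 0.323, 0.0487]
ee_rot: [3.141, 0.0, -2.85]
force: [-0.0, 0.7, 1.4]
width: 0.0178
gripper_force: 15.0
```

```bash
python3 d.py .3637 .323 .18 .5334 .1721 .18 .5334 .1721 .061
```

```text
21.32 [0.3631 0.323  0.0487] [ 3.141  0.    -2.85 ] 0.0178
[0.3637 0.323  0.18  ] [-0.02 -0.01 -5.25] rows>= 6
[0.5334 0.1721 0.18  ] [-4.77 -7.73 -0.  ] rows>= 8
[0.5334 0.1721 0.061 ] [ 0.   -0.    4.76] rows>= 5
```

Request:
play_rows(travel=[[0,0,-0.5],[0,0,-1],[0,0,-1],[0,0,-1],[0,0,-1],[-0.12,-0.23,-0.75],[-0.62,-1,0],[-0.62,-1,0]], twist=[0,0,0,0,0,0,0,0])

```text
t: 22.32
eef_pos: [0.4119, 0.2788, 0.181]
ee_rot: [3.141, 0.001, -2.849]
force: [0.5, 0.5, -0.8]
width: 0.0176
gripper_force: 15.0
```

Request:
play_rows(travel=[[-0.62,-1,0],[-0.62,-1,0],[-0.62,-1,0],[-0.62,-1,0],[-0.62,-1,0],[-0.31,-0.5,0],[0,0,0],[0,0,0]], twist=[0,0,0,0,0,0,0,0])

```text
t: 23.32
eef_pos: [0.5323, 0.1722, 0.18]
ee_rot: [3.141, -0.0, -2.85]
force: [-0.5, 0.6, -0.0]
width: 0.0181
gripper_force: 15.0
```

```bash
python3 d.py .5334 .1721 .18 .5334 .1721 .0617
```

```text
23.32 [0.5323 0.1722 0.18  ] [ 3.141 -0.    -2.85 ] 0.0181
[0.5334 0.1721 0.18  ] [-0.04 -0.02 -0.  ] rows>= 1
[0.5334 0.1721 0.0617] [-0.   -0.    4.73] rows>= 5
```

Request:
play_rows(travel=[[-0.04,0,1],[0,0,1],[0,0,1],[0,0,0.9],[0,0,0.45],[0,0,0.25],[0,0,0.14],[0,0,0]], twist=[0,0,0,0,0,0,0,0])

```text
t: 24.32
eef_pos: [0.5341, 0.1725, 0.0619]
ee_rot: [3.141, 0.001, -2.85]
force: [-0.1, 0.6, -0.8]
width: 0.0179
gripper_force: 15.0
```

Request:
play_rows(travel=[[0,0,0],[0,0,0],[0,0,0],[0,0,-0.5],[0,0,-1],[0,0,-1],[0,0,-1],[0,0,-1]], twist=[0,0,0,0,0,0,0,0], fingers=0.5)

```text
t: 25.32
eef_pos: [0.5338, 0.1722, 0.1757]
ee_rot: [3.141, 0.001, -2.85]
force: [0.3, 0.0, 0.3]
width: 0.0436
gripper_force: 0.0
```

```bash
python3 d.py .3962 .2512 .17 .3962 .2512 .041
```

```text
25.32 [0.5338 0.1722 0.1757] [ 3.141e+00  1.000e-03 -2.850e+00] 0.0436
[0.3962 0.2512 0.17  ] [4.36 4.61 0.23] rows>= 5
[0.3962 0.2512 0.041 ] [ 0.   -0.    5.16] rows>= 6
```

Request:
play_rows(travel=[[0.8,0.85,0],[0.94,1,0],[0.94,1,0],[0.94,1,0],[0.74,0.76,0],[0,0,0.9],[0,0,1],[0,0,0.4]], twist=[0,0,0,0,0,0,0,0])

```text
t: 26.32
eef_pos: [0.3959, 0.251, 0.116]
ee_rot: [-3.141, -0.001, -2.85]
force: [0.7, 0.8, 0.1]
width: 0.0441
gripper_force: 0.0
```

Request:
play_rows(travel=[[0,0,0.4],[0,0,0],[0,0,0]], twist=[0,0,0])

```text
t: 26.7
eef_pos: [0.3966, 0.2516, 0.1069]
ee_rot: [3.141, 0.001, -2.85]
force: [-0.8, -0.3, 0.4]
width: 0.0438
gripper_force: 0.0
```

```bash
python3 d.py .3962 .2512 .041
```

```text
26.7 [0.3966 0.2516 0.1069] [ 3.141e+00  1.000e-03 -2.850e+00] 0.0438
[0.3962 0.2512 0.041 ] [ 0.02 -0.01  2.63] rows>= 3
```

Request:
play_rows(travel=[[0,0,0.8],[0,0,0.9],[0,0,0.6],[0,0,0.3],[0,0,0],[0,0,0]], twist=[0,0,0,0,0,0])

```text
t: 27.45
eef_pos: [0.3965, 0.2517, 0.042]
ee_rot: [3.141, 0.001, -2.85]
force: [-0.4, -0.1, 0.1]
width: 0.0438
gripper_force: 0.0
```

Request:
play_rows(travel=[[0,0,0],[0,0,0],[0,0,0],[0,0,0]], twist=[0,0,0,0], fingers=0)

```text
t: 27.95
eef_pos: [0.3963, 0.2514, 0.0414]
ee_rot: [3.141, 0.0, -2.85]
force: [-0.1, -0.6, 0.8]
width: 0.018
gripper_force: 15.0
```

```bash
python3 d.py .3962 .2512 .17 .5523 .1089 .17 .5523 .1089 .054
```

```text
27.95 [0.3963 0.2514 0.0414] [ 3.141  0.    -2.85 ] 0.018
[0.3962 0.2512 0.17  ] [ 0.   -0.01 -5.14] rows>= 6
[0.5523 0.1089 0.17  ] [-4.35 -7.25 -0.  ] rows>= 8
[0.5523 0.1089 0.054 ] [ 0.   -0.    4.64] rows>= 5
```

Request:
play_rows(travel=[[0,0,-0.5],[0,0,-1],[0,0,-1],[0,0,-1],[0,0,-1],[-0.15,-0.25,-0.64],[-0.6,-1,0],[-0.6,-1,0]], twist=[0,0,0,0,0,0,0,0])

```text
t: 28.95
eef_pos: [0.4451, 0.2068, 0.1711]
ee_rot: [3.141, 0.001, -2.849]
force: [-0.3, 0.2, -0.0]
width: 0.0178
gripper_force: 14.9
```

Request:
play_rows(travel=[[-0.6,-1,0],[-0.6,-1,0],[-0.6,-1,0],[-0.6,-1,0],[-0.4,-0.67,0],[-0.2,-0.33,0],[0,0,0],[0,0,0]], twist=[0,0,0,0,0,0,0,0])

```text
t: 29.95
eef_pos: [0.5519, 0.1093, 0.1699]
ee_rot: [3.141, -0.0, -2.85]
force: [0.3, -0.6, -0.2]
width: 0.0179
gripper_force: 14.9
```

```bash
python3 d.py .5523 .1089 .17 .5523 .1089 .0544
```

```text
29.95 [0.5519 0.1093 0.1699] [ 3.141 -0.    -2.85 ] 0.0179
[0.5523 0.1089 0.17  ] [-0.01 -0.02 -0.01] rows>= 1
[0.5523 0.1089 0.0544] [-0.   -0.    4.62] rows>= 5
```

Request:
play_rows(travel=[[0,0,1],[0,0,1],[0,0,1],[0,0,0.8],[0,0,0.45],[0,0,0.25],[0,0,0.12],[0,0,0]], twist=[0,0,0,0,0,0,0,0])

```text
t: 30.95
eef_pos: [0.5527, 0.1092, 0.0548]
ee_rot: [3.141, 0.001, -2.85]
force: [-0.4, 1.0, -0.1]
width: 0.0182
gripper_force: 14.9
```

Request:
play_rows(travel=[[0,0,0],[0,0,0],[0,0,0],[0,0,-0.5],[0,0,-1],[0,0,-1],[0,0,-1],[0,0,-1]], twist=[0,0,0,0,0,0,0,0], fingers=0.5)

```text
t: 31.95
eef_pos: [0.5525, 0.1089, 0.1687]
ee_rot: [3.141, 0.001, -2.85]
force: [0.5, -0.1, -0.1]
width: 0.0436
gripper_force: 0.0
```

Request:
play_rows(travel=[[0.9,0.8,-0.4],[1,1,-0.4],[1,1,0],[1,1,0],[0.8,1,0],[0.3,1,0],[0,1,0],[0,0,0]], twist=[0,0,0,0,0,0,0,0])

```text
t: 32.95
eef_pos: [0.3837, 0.2371, 0.1878]
ee_rot: [3.141, 0.001, -2.848]
force: [-0.6, -1.2, -0.8]
width: 0.0442
gripper_force: 0.0
```

```bash
python3 d.py;python3 - <<'E'
from h import *
f=imaging.grab_frame('top');g=imaging.grab_frame('side')
crop(f,'k.png',230,145,170,85,4);a=cv2.imread('pics/k.png');crop(g,'k.png',250,120,170,150,2);b=cv2.imread('pics/k.png')
b=cv2.resize(b,(680,0) if 0 else (340,300));c=np.zeros((300,680,3),np.uint8);c[:,:340]=b
cv2.imwrite('pics/k.png',np.vstack([a,c]))
for n,(x,y) in dict(a=(.4957,.2985),b=(.5146,.2353),c=(.5334,.1721),d=(.5523,.1089)).items(): print(n,'mat px',np.round(proj(f,[x,y,.013]),1))
E
```

```text
32.95 [0.3837 0.2371 0.1878] [ 3.141e+00  1.000e-03 -2.848e+00] 0.0442
a mat px [267.8 203.2]
b mat px [297.  194.1]
c mat px [325.9 185.2]
d mat px [354.4 176.2]
```

View pics/k.png

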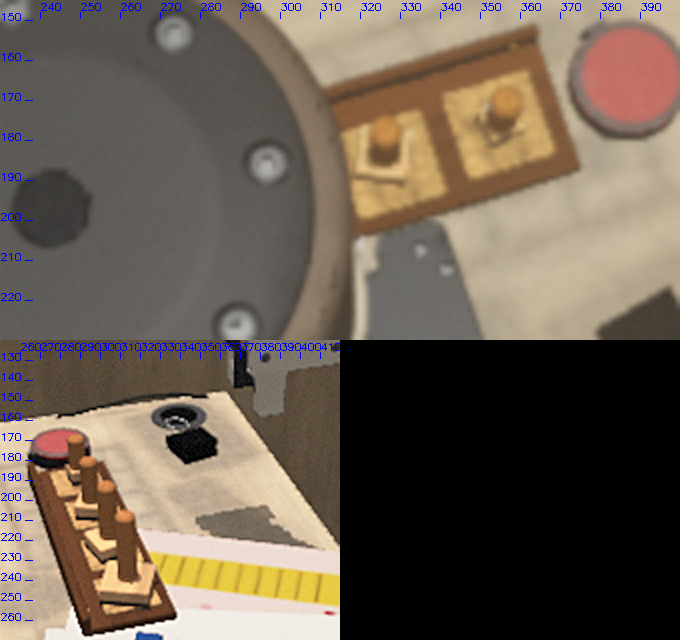

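All four stamps stand upright in order from the pad: stamp_1 near (355,176), then 2, 3 and 4. The ink pad hasn't moved (387,164), and the gripper is clear. I'm handing in.

```bash
python3 -c "
from station import arm
print(arm.job_done())"
```

```text
the job is handed in; nothing more can be done
None
```

I put all four stamps on their mats in size order, stamp_1 (smallest) on mat_d beside the ink pad through to stamp_4 on mat_a, and handed the job in at about 33 s; the last pictures show them upright and roughly centred with the ink pad unmoved, but the hand-in returned no verdict.

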